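Swap the odd gear wheel in the clockwork kit

ROBOT

A 7-joint arm with a two-finger parallel gripper is mounted at the origin on the work surface. World frame = base frame: x ahead of the robot, y to its left, z up, the work surface at z = 0. Lengths are in m, angles in degrees, forces in N, time in s.
With the tool pointing down it reaches from about 0.35 to 0.775 m from the base axis. Payload 3.1 kg.
Tool frame: the origin (TCP) lies on the centre line of the jaws, within the pads' length; the fingertips stand 17 mm ahead of it and the grasp point (between the pads) lies 2 mm behind it (robot.tip_reach is the distance from the TCP to the fingertips, in m); z points along the fingers, y is the line along which they close (so a half turn about z gives the same grasp; the last joint's range is limited). The gripper opens to 85 mm and grips with 20 to 120 N. Pads are 22 mm wide; open, the fingers measure 114 mm over their backs; the gripper's body (76 mm by 85 mm) begins 54 mm behind the grasp point. The pads swing forward as they close: fully open they stand 13 mm farther back than shut.
Start: joints at [-69.196, 17.813, 0.802, 86.603, -0.252, 75.585, -1.558], TCP at [0.217, 0.506, 0.248] pointing down, gripper open.
Joint ranges: [-154.91, 154.91], [-16.99, 109.72], [-72.82, 74.43], [7.12, 147.25], [-82.49, 262.49], [11.32, 116.49], [-174.64, 174.64]. Speed limits (degrees/s): [159.86, 159.86, 180, 180, 180, 180, 180].

INTERFACE

Orientations are given as [roll, pitch, yaw] about the fixed x, y, z axes, in that order (R = Rz(yaw) Ry(pitch) Rx(roll)).
In Python, from station import robot, fingers, vision, workorder, recognise gives the robot as it stands. Calls block until the motion is done:
- robot.move_to(position, orientation): joint-space move of the TCP to a pose.
- robot.line_to(position, orientation=None, velocity=0.15, f_stop=None): straight line of the TCP; orientation=None keeps the orientation; velocity is the mean speed in m/s. With f_stop (N) it stops when the force on the tool has changed by that much, and returns True; else False.
- robot.move_j(angles): joint-space move.
- fingers.gripper_to(opening, force=None): opening from 0.0 (shut) to 1.0 (fully open); force is the grip in N (None keeps the last); returns when the fingers have stopped.
- robot.pause(seconds).
- robot.inverse_kinematics(position, orientation): joint angles nearest the present ones, or None.
- vision.grab_frame(name): name is "scene" or "top" or "wrist"; returns the picture (480x640x3 uint8, red, green, blue); there is no depth.
- vision.calibration(name): a dict with "mtx" (3x3 intrinsics, pixels), "extrinsics" (4x4, takes a point from world to camera coordinates); the wrist camera has in their place "T_tool_cam" (4x4, takes a point from camera to tool coordinates, whose origin is the TCP and whose axes are the flange's). Camera axes: x right, y up, looking along -z (the intrinsics and any distortion apply to the point x, -y, -z); pixel columns grow to the right and rows downward; lengths in m; the calibration is good to about 2 mm. A picture is of the moment at which its call begins: read the wrist's pose just before it. calibration takes no time and is no camera call.
A pose or a line that the arm cannot do raises robot.PlanningError and nothing moves.
- workorder.close_job(): hands the job in; it is judged then, once.
Trained networks look in the newest picture that a camera, given by its name, has taken for a name from the list of things; names that differ only in an ending like _2 or _b are one class to them, and where a whole thing is asked for, a point or a joint stands for the part that bears it (a point fixed in the world has none). Each returns a list of dicts, best first, with "p" (0 to 1); they miss things now and then, are a little off and sometimes report something else, mostly with a low value. They report only what shows in the picture. A call takes as long as a camera call.
- recognise(label, camera): "rect" ([centre column, centre row, width, height] in pixels, round what is visible of it).
Readings, each from a call of its own:
- robot.current_time_s(): time.
- robot.current_joint_positions(): joint angles.
- robot.current_dq(): joint speeds.
- robot.current_joint_torque(): joint torques, N m.
- robot.current_tool_pos(): TCP position.
- robot.current_eef_rot(): TCP orientation.
- robot.current_contact_force(): force on the tool from outside, world axes, zero at the start.
- robot.current_torque(): the same for the moment, N m.
- robot.current_finger_gap(): opening from 0.0 (shut) to 1.0 (fully open).
- robot.current_gripper_force(): force on a finger pad.
Only numpy, scipy, OpenCV 4.12 (cv2) and the standard library are available. Lean on these libraries where they do the work, as an engineer would, in place of code of your own. Each camera call takes 0.05 s, during which the arm holds its last target. There are 200 camera calls.

TASK

The beech kit board should carry three matching large toothed gear wheels, one in each tin dish, but one of them is a smaller wheel. Lift that wrong wheel out and set it down flat, sleeve up, in an empty cell of the grey four-cell stock tray, then take the large toothed wheel from the stock tray and set it flat, sleeve up, in the dish that the wrong wheel left. Set both wheels down rather than dropping them.

Things in the scene. Friction and masses are not known exactly. Their poses are not given: they have to be found in the camera images.
- wrong_wheel: The wrong wheel: a small toothed brass gear wheel, 36 mm across and 8 mm thick, lying flat, with a plain round steel sleeve 14 mm in diameter standing up from its centre; 52 mm tall in all, 90 g nominal. It starts in one of the three dishes of the beech kit board, whose other two dishes hold large toothed wheels like the spare. Origin at the centre of its flat underside, z up along the sleeve.
- spare_wheel: The correct spare: a large toothed brass gear wheel, 56 mm across and 8 mm thick, lying flat, with the same upright steel sleeve (14 mm diameter, 52 mm tall in all), 150 g nominal. It starts in one cell of the stock tray; the other filled cells hold a smooth-rimmed wheel of 56 mm with no teeth and a small toothed wheel of 36 mm, both with the same sleeve. Origin at the centre of its flat underside, z up along the sleeve.
- seat_wrong: The round tin dish that holds the wrong wheel at the start, fixed on the kit board (board 100 x 280 x 12 mm, fixed on the bench, three equal dishes in a row at 90 mm pitch, this one may be any of them). 84 mm outside, 80 mm inside diameter, rim 8 mm high, inner floor 3 mm above its underside. Origin at the centre of its underside (12 mm above the bench), z up.
- stock_tray: Grey open stock tray fixed on the bench, 148 x 148 mm, floor 4 mm thick, walls and the two crossing dividers 3 mm thick, their tops 14 mm above the bench. Four square cells about 70 mm wide, cell centres at x = +-37 mm, y = +-37 mm in the tray's frame. The cell at x = +37, y = +37 mm is empty at the start; each other cell holds one wheel, standing at or near the cell's centre. Origin at the centre of its underside on the bench, z up.

How it is judged (in metres and radians):
At the end, for the whole second after the job is handed in: The spare lies flat, sleeve up, on the floor of the dish that held the wrong wheel (centres within 16 mm, height within 3 mm); the wrong wheel lies flat, sleeve up, on the stock tray's floor in any cell (within 62 mm of tray centre along each side); tilts under 0.15 rad, both at rest (horizontal distance between spare_wheel and seat_wrong below 0.016 m and z of spare_wheel in the frame of seat_wrong between -0.001 and 0.006 m and angle between each of spare_wheel, wrong_wheel's own z axis and vertical below 0.15 rad and linear speed of each of spare_wheel, wrong_wheel below 0.02 m/s and angular speed of each of spare_wheel, wrong_wheel below 0.2 rad/s and x of wrong_wheel in the frame of stock_tray between -0.062 and 0.062 m and y of wrong_wheel in the frame of stock_tray between -0.062 and 0.062 m and z of wrong_wheel in the frame of stock_tray between 0 and 0.008 m); the robot touches nothing.
It fails at once if the wrong wheel or the spare is dropped: loose from the fingers with its underside more than 55 mm above the bench ((height (world z) of wrong_wheel above 0.055 m and contact force between the fingers and wrong_wheel below 0.02 N) or (height (world z) of spare_wheel above 0.055 m and contact force between the fingers and spare_wheel below 0.02 N)).
It also fails if it takes over 54 s, if anything falls off the work surface, if the arm or the gripper's body presses on something with over 40 N, if the wrist force passes 120 N, or if a joint passes its speed limit or range.

## Working session

There is one attempt and no reset: what is moved stays moved. The work goes in short steps, each a Python script; the robot and the scene stay as the last script left them, time stands still between calls to the robot, and variables do not carry over. Pictures are saved under pics/ and viewed, at most 10 in all, crops included, and the job is handed in when it is done.

```bash
mkdir -p pics; ls
python3 - <<'E'
from station import robot, fingers, vision, workorder, recognise
import cv2
for c in ["top","scene"]:
    im=vision.grab_frame(c); cv2.imwrite(f"pics/{c}0.png",im[:,:,::-1])
    k=vision.calibration(c); print(c,k)
    for l in ["wrong_wheel","spare_wheel","seat_wrong","stock_tray"]:
        print(l,[( [round(v) for v in d["rect"]],round(d["p"],2)) for d in recognise(l,c)])
print(vision.calibration("wrist"),robot.current_eef_rot(),robot.current_time_s())
E
```

```text
pics
top {'mtx': array([[586.68777201,   0.        , 320.53800196],
       [  0.        , 586.68777201, 255.23297715],
       [  0.        ,   0.        ,   1.        ]]), 'extrinsics': array([[ 2.77777699e-03, -9.99995828e-01,  7.93035012e-04,
        -4.28364070e-02],
       [ 9.96543947e-01,  2.83402552e-03,  8.30188478e-02,
        -5.53487211e-01],
       [-8.30207489e-02,  5.59686396e-04,  9.96547662e-01,
        -8.38577757e-01],
       [ 0.00000000e+00,  0.00000000e+00,  0.00000000e+00,
         1.00000000e+00]])}
wrong_wheel [([356, 254, 20, 21], 0.67)]
spare_wheel [([178, 267, 35, 35], 0.63)]
seat_wrong [([358, 261, 56, 58], 0.92)]
stock_tray [([159, 293, 108, 108], 0.96)]
scene {'mtx': array([[454.48257728,   0.        , 316.29710378],
       [  0.        , 454.48257728, 242.34638026],
       [  0.        ,   0.        ,   1.        ]]), 'extrinsics': array([[-0.19381824,  0.98081986,  0.02066129,  0.15477503],
       [-0.66123643, -0.14616575,  0.73580022,  0.31720573],
       [ 0.72470744,  0.12894951,  0.67688341, -1.09078507],
       [ 0.        ,  0.        ,  0.        ,  1.        ]])}
wrong_wheel [([286, 250, 28, 39], 0.72)]
spare_wheel [([465, 277, 39, 37], 0.72)]
seat_wrong [([289, 258, 52, 32], 0.84)]
stock_tray [([486, 270, 120, 79], 0.87)]
{'mtx': array([[340.38532053,   0.        , 317.3229397 ],
       [  0.        , 340.38532053, 239.90381987],
       [  0.        ,   0.        ,   1.        ]]), 'T_tool_cam': array([[ 8.99354998e-04,  9.45336128e-01,  3.26096299e-01,
         8.22227150e-02],
       [ 9.99999202e-01, -5.60847423e-04, -1.13207341e-03,
        -1.11072151e-04],
       [-8.87299624e-04,  3.26097057e-01, -9.45335878e-01,
        -1.25290355e-01],
       [ 0.00000000e+00,  0.00000000e+00,  0.00000000e+00,
         1.00000000e+00]])} [ 1.79999266e+02 -5.44497469e-04  1.56811816e+02] 0.5
```

```bash
python3 -c "
import cv2
i=cv2.imread('pics/top0.png')[190:370,90:400];cv2.imwrite('pics/top0c.png',cv2.resize(i,None,fx=2.5,fy=2.5,interpolation=cv2.INTER_CUBIC))"
```

```text
(no output)
```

View pics/top0c.png

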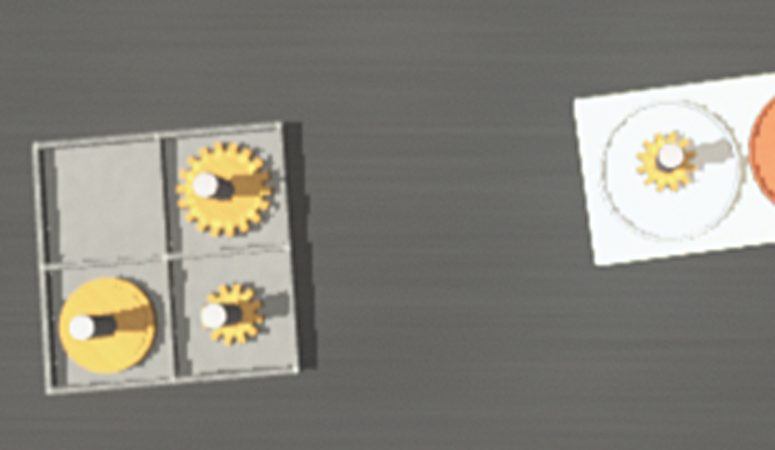

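View pics/scene0.png

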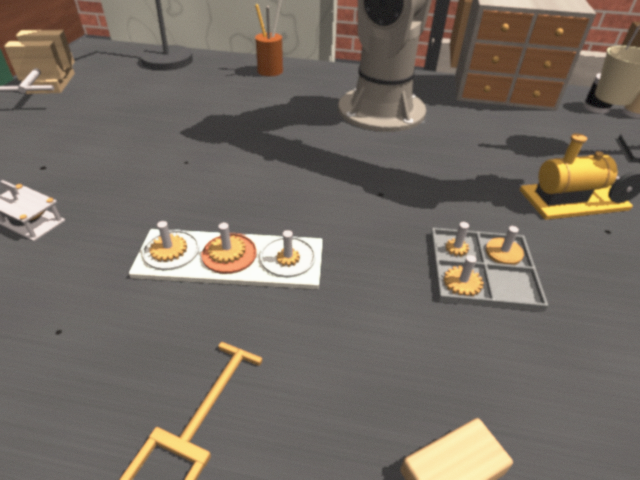

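The top view shows the small wrong wheel in the dish nearest the tray, with its sleeve top at about (358,252) and the dish centre at about (359,258). The spare is in the tray's upper-right cell, sleeve top at about (172,264), and the empty cell is upper-left at about (133,274). The scene view shows the same layout. The other two dishes hold large wheels.

```bash
cat > h.py <<'E'
import numpy as np, cv2
from station import robot, fingers, vision, workorder, recognise
def pix2w(cam,u,v,z,):
    k=vision.calibration(cam); E=k["extrinsics"]; M=k["mtx"]
    d=np.linalg.inv(M)@[u,v,1]; d=E[:3,:3].T@(d*[1,-1,-1]); o=-E[:3,:3].T@E[:3,3]
    return o+d*(z-o[2])/d[2]
def w2pix(cam,p):
    k=vision.calibration(cam); q=k["extrinsics"]@np.r_[p,1]; q=k["mtx"]@(q[:3]*[1,-1,-1]); return q[:2]/q[2]
crop=lambda x,y,z: pix2w("top",90+(x-.75)/2.5,190+(y-.75)/2.5,z)
W=crop(670,155,.067); S=crop(206,185,.056); D=crop(673,170,.020)
cs=np.array([crop(x,y,.014) for x,y in [(34,143),(281,123),(299,371),(48,392)]])
T=cs.mean(0); C=T+(cs[0]-T)*37/74
e=cs[1]-cs[0]; TY=np.degrees(np.arctan2(-e[0],-e[1]))*-1  # direction of +y-ish side
def yaws(p,base):
    "of the equivalent grasps the one with least joint travel"
    best=None
    for k in (0,180):
        y=(base+k+180)%360-180
        q=robot.inverse_kinematics(p,[180,0,y])
        if q is not None:
            c=np.abs(np.array(q)-robot.current_joint_positions()).max()
            if best is None or c<best[0]: best=(c,y)
    return best
E
python3 - <<'E'
from h import *
for n in "WSDTC": print(n,globals()[n].round(4), w2pix("scene",globals()[n]).round(1))
print(TY, np.linalg.norm(cs-np.roll(cs,1,0),axis=1).round(4))
gw=crop(665,161,.023);gs=crop(224,189,.012);print("gear centres",gw.round(4),gs.round(4))
for p in (W,S,D,C):
    print([yaws(np.r_[p[:2],z],TY) for z in (.05,.16)],[yaws(np.r_[p[:2],z],TY+90) for z in (.05,.16)])
E
```

```text
W [ 0.555  -0.0931  0.067 ] [286.7 233.3]
S [0.5383 0.168  0.056 ] [469.7 258. ]
D [ 0.5504 -0.0978  0.02  ] [285.1 254. ]
T [0.4988 0.2015 0.014 ] [484.  263.2]
C [0.5324 0.2415 0.014 ] [513.8 283.3]
4.827216386923747 [0.1471 0.147  0.1469 0.1473]
gear centres [ 0.5554 -0.0929  0.023 ] [0.5389 0.1684 0.012 ]
[(np.float64(51.555020087843616), np.float64(4.8272163869237374)), (np.float64(56.20354433281389), np.float64(4.8272163869237374))] [(np.float64(49.49964535578181), np.float64(94.82721638692374)), (np.float64(45.09808910385747), np.float64(94.82721638692374))]
[(np.float64(84.37808845453299), np.float64(-175.17278361307626)), (np.float64(82.78404134796544), np.float64(-175.17278361307626))] [(np.float64(29.984381365451092), np.float64(94.82721638692374)), (np.float64(30.030127631915754), np.float64(94.82721638692374))]
[(np.float64(50.94846257388993), np.float64(4.8272163869237374)), (np.float64(55.403759385650034), np.float64(4.8272163869237374))] [(np.float64(49.621754371477664), np.float64(94.82721638692374)), (np.float64(45.14037382728267), np.float64(94.82721638692374))]
[(np.float64(75.12367780192274), np.float64(-175.17278361307626)), (np.float64(74.2583580584419), np.float64(-175.17278361307626))] [(np.float64(27.772875732253127), np.float64(94.82721638692374)), (np.float64(27.110897503540265), np.float64(94.82721638692374))]
```

Run:
```python
from h import *
for n,(u,v),z in [("seat",(288,256.5),.020),("Wtop",(288,235),.066),("Wgear",(288,257),.023),("tray",(486,270),.01)]: print(n,pix2w("scene",u,v,z).round(4))
fingers.gripper_to(0.5,40)
y=yaws(np.r_[W[:2],.2],TY+90)[1]
robot.move_to(np.r_[W[:2]-[0.06,0],.20],[180,0,y]); 
p=robot.current_tool_pos(); r=robot.current_eef_rot()
im=vision.grab_frame("wrist"); cv2.imwrite("pics/w1.png",im[:,:,::-1])
print(p,r,robot.current_time_s())
for l in ["wrong_wheel","seat_wrong"]: print(l,recognise(l,"wrist"))
```

```text
seat [ 0.5547 -0.0922  0.02  ]
Wtop [ 0.5572 -0.0906  0.066 ]
Wgear [ 0.5587 -0.0912  0.023 ]
tray [0.509  0.2048 0.01  ]
[ 0.49548624 -0.09139222  0.19985667] [-1.79998305e+02 -3.97326440e-02  9.49985138e+01] 3.4
wrong_wheel [{'rect': [381.8, 228.4, 41.7, 39.9], 'p': 0.9}]
seat_wrong [{'rect': [376.3, 224.8, 91.8, 90.5], 'p': 0.63}]
```

View pics/w1.png

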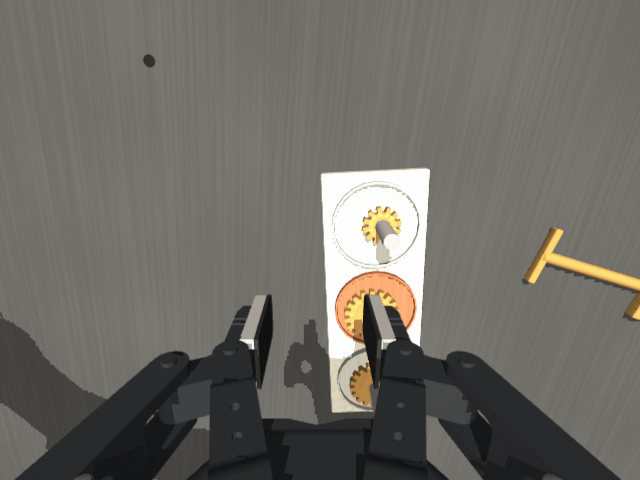

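The wrist picture shows the target dish rim centred at about (376,225), the small wheel at (381,227) and its sleeve top at (391,240). I'll turn these into positions.

```bash
cat >> h.py <<'E'
from scipy.spatial.transform import Rotation as Ro
def wrist2w(u,v,z,p,r):
    k=vision.calibration("wrist"); X=k["T_tool_cam"]; R=Ro.from_euler("xyz",r,degrees=True).as_matrix()
    d=np.linalg.inv(k["mtx"])@[u,v,1]; d=R@X[:3,:3]@(d*[1,-1,-1]); o=p+R@X[:3,3]
    return o+d*(z-o[2])/d[2]
E
python3 - <<'E'
from h import *
p=robot.current_tool_pos(); r=robot.current_eef_rot(); print(p)
for n,u,v,z in [("dish",376,225,.02),("gear",381,227,.023),("top",391,240,.067)]: print(n,wrist2w(u,v,z,p,r).round(4))
E
```

```text
[ 0.49533199 -0.0920279   0.19993496]
dish [ 0.5524 -0.0942  0.02  ]
gear [ 0.5567 -0.0949  0.023 ]
top [ 0.5565 -0.0925  0.067 ]
```

```bash
cat >> h.py <<'E'
H=.034
def pick(xy,zb,y):
    o=[180,0,y]
    robot.move_to(np.r_[xy,zb+.12],o)
    robot.line_to(np.r_[xy,zb+H],o,velocity=.12,f_stop=10)
    fingers.gripper_to(0.0,50); print("grip",robot.current_finger_gap(),robot.current_gripper_force(),robot.current_tool_pos())
    robot.line_to(np.r_[xy,zb+.13],o,velocity=.12)
    print("lifted",robot.current_finger_gap(),robot.current_gripper_force(),robot.current_time_s())
def place(xy,zb,y):
    o=[180,0,y]
    robot.move_to(np.r_[xy,zb+.12],o)
    robot.line_to(np.r_[xy,zb+H+.012],o,velocity=.12); robot.pause(.3)
    print("stop",robot.line_to(np.r_[xy,zb+H-.003],o,velocity=.02,f_stop=3),robot.current_tool_pos(),robot.current_contact_force())
def release(y):
    fingers.gripper_to(0.5); p=np.array(robot.current_tool_pos())
    robot.line_to(p+[0,0,.09],[180,0,y],velocity=.12); print("t",robot.current_time_s())
E
python3 - <<'E'
from h import *
y=yaws(np.r_[W[:2],.2],TY+90)[1]
pick([.556,-.0925],.015,y)
place(C[:2],.004,y)
im=vision.grab_frame("scene"); cv2.imwrite("pics/s2.png",im[:,:,::-1])
E
```

```text
grip 0.15000112744016805 48.67161512374878 [ 0.55685923 -0.09269136  0.04997791]
lifted 0.1462593095513854 48.6379212141037 6.1417
stop True [0.53217532 0.24147015 0.03900431] [0.14841494 0.76399365 3.42901585]
```

View pics/s2.png

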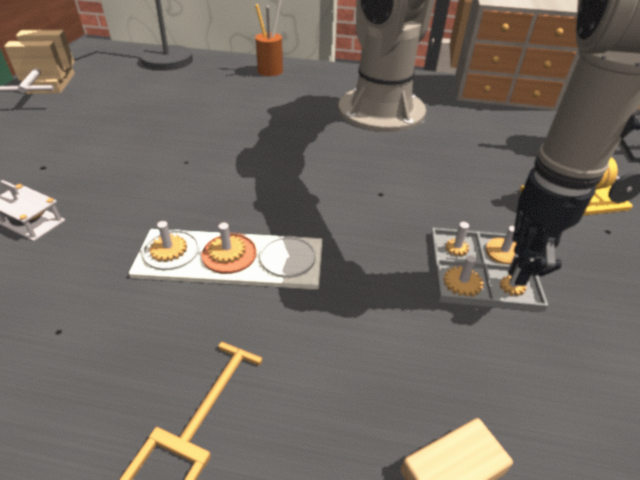

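The small wheel stands in the empty cell at about (514,286) and has touched the floor at the expected height. The dish at (289,257) is empty.

Run:
```python
from h import *
y=robot.current_eef_rot()[2]; y=TY+90
release(y)
pick([.5386,.1682],.004,y)
place([.552,-.095],.015,y)
im=vision.grab_frame("scene"); cv2.imwrite("pics/s3.png",im[:,:,::-1])
```

```text
t 10.3917
grip 0.14591164356198263 48.876389265060425 [0.53939169 0.16839613 0.03900497]
lifted 0.14903408607724491 48.64168703556061 12.975
stop True [ 0.55184247 -0.0949256   0.05000183] [-0.01566798 -0.06271069  4.66214831]
```

View pics/s3.png

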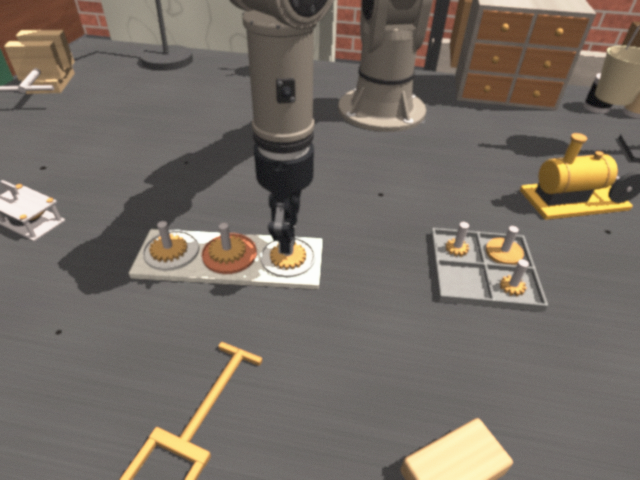

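The spare is centred in the dish at about (289,257) and on its floor. The wrong wheel stands upright in the tray at (514,285). I'll release, back off and check once more.

Run:
```python
from h import *
release(TY+90)
robot.move_to([.45,.05,.25],[180,0,TY+90])
im=vision.grab_frame("scene")[200:330,110:570]; cv2.imwrite("pics/s4.png",cv2.resize(im[:,:,::-1],None,fx=1.7,fy=1.7))
```

```text
t 16.9833
```

View pics/s4.png

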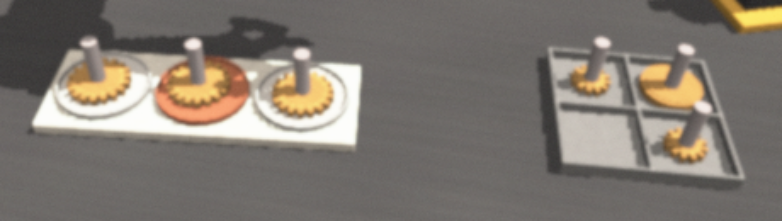

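The crop shows the spare flat and centred in its dish at about (302,93), and the wrong wheel flat in its tray cell at about (686,145). The arm is clear of both.

```bash
python3 -c "
from station import workorder
print(workorder.close_job())"
```

```text
the job is handed in; nothing more can be done
None
```

The job is handed in: the final picture showed the spare flat and sleeve up in the dish the wrong wheel left, and the wrong wheel flat and sleeve up in the tray's empty cell, at about 17–18 s on the robot's clock; the station gave no verdict.

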